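# Shut the seal box and slide it home into its berth

### The job

Shut the lid of the stainless steel seal box, then slide the box along the table into the open berth at the foot of the stepped bamboo shelf, straight and fully home against the shelf's lowest step, with the lid still shut. Do not lift or tip the box, and leave everything else on the table where it stands.

Things in the scene. Friction and masses are not known exactly. Their poses are not given: they have to be found in the camera images.
- seal_box: Loose open-topped stainless steel box, 110 mm (its x) by 150 mm (its y) by 55 mm high, walls 3 mm, about 0.8 kg with its lid. Origin at the centre of its underside. Its -x face is the front (away from the shelf); the lid's hinge runs along its +x top rim (towards the shelf). Too wide to be grasped across.
- box_lid (a joint): Flat steel lid of the box, 5 mm thick, no handle, the same length and width as the box. 0 = shut, flat on the rim (lid top then 60 mm above the table); grows as it opens, 1.57 = upright. It starts open and its stiff hinge stays where it is left.
- box_lid_hinge (a point): Middle of the lid's hinge line, at the box's +x top rim, about 55 mm above the table.
- lid_edge (a point): Middle of the lid's free edge, 110 mm from the hinge line; when the lid is shut it lies over the top of the front (-x) wall.
- seal_shelf: Fixed stepped bamboo shelf, 440 mm wide; steps 85, 150 and 215 mm high, each 95 mm deep. At its foot is a berth on the bare table for the box. Origin on the table at the centre of the box's home spot; +x is the way in, y across. The lowest step's face, at x = +55 mm, is the back stop. The box belongs with its +x along the shelf's +x, its hinge side against that stop.
- berth_mouth (a point): Middle of the berth's mouth on the table, 108 mm before the home spot. The berth is open above and in front: two guide rails 24 mm high, 14 mm thick, 166 mm apart inside, from shelf x = -60 to +60 mm, then flared ends that widen the mouth to about 188 mm inside (220 mm outside).
- jar: Bystander: red glazed lidded seal jar, 92 mm across, 120 mm high. Origin at the centre of its underside.
- brush_holder: Bystander: round dark silicone brush holder, 84 mm across, 110 mm high, with brushes up to 220 mm. Origin at the centre of its underside.
- teacup: Bystander: white teacup, 76 mm across, 60 mm high. Origin at the centre of its underside.
- paste_dish: Bystander: round lidded ceramic seal-paste dish, 80 mm across, 38 mm high. Origin at the centre of its underside.
- paperweight: Bystander: brass bar paperweight, 160 mm (its x) by 26 mm by 18 mm high, knob to 29 mm. Origin at the centre of its underside.
- spare_seal: Bystander: jade-coloured resin seal lying down, 85 mm (its x) by 26 by 26 mm. Origin at the centre of its underside.
Not all that is in view belongs to the job. What is meant by the seal_box is not turquoise, and is the smaller of those in its own colour.

How it is judged:
On the way, in this order (a step that is already met when the one before it is completed fails the run):
1. the lid is shut while the box is still outside the berth (value of joint box_lid below 0.08 rad and x of seal_box in the frame of seal_shelf below -0.12 m), for 0.2 s.
2. the box is fully home in the berth with the lid shut (value of joint box_lid below 0.08 rad and x of seal_box in the frame of seal_shelf between -0.01 and 0.01 m and y of seal_box in the frame of seal_shelf between -0.014 and 0.014 m and angle between the x axis of seal_box and the x axis of seal_shelf, either way round below 0.1 rad and height (world z) of seal_box below 0.006 m), for 0.2 s.
At the end, for the whole second after the job is handed in: The lid is shut (under 0.08 rad) and the box rests flat on the table in the berth, within 10 mm of its home spot along the way in (against the lowest step), within 14 mm across, within 0.1 rad of straight, at rest (all of step 2 and linear speed of seal_box below 0.02 m/s); the robot touches nothing.
It fails at once if the box is lifted or tipped (underside over 15 mm up or tilted over 0.2 rad) (height (world z) of seal_box above 0.015 m or angle between seal_box's own z axis and vertical above 0.2 rad).
It fails at once if a bystander is moved more than 25 mm (distance of any of jar, brush_holder, teacup, paste_dish, paperweight, spare_seal from where it was at the start of the episode above 0.025 m).
It also fails if it takes over 59 s, if anything falls off the work surface, if the arm or the gripper's body presses on something with over 40 N, if the wrist force passes 120 N, or if a joint passes its speed limit or range.

### The arm

A 6-joint arm with a two-finger parallel gripper is mounted at the origin on the work surface. World frame = base frame: x ahead of the robot, y to its left, z up, the work surface at z = 0. Lengths are in m, angles in rad, forces in N, time in s.
With the tool pointing down it reaches from about 0.35 to 0.775 m from the base axis. Payload 7.3 kg.
Tool frame: the origin (TCP) lies midway between the tips of the shut fingers; the grasp point (between the pads) lies 19 mm behind it; z points along the fingers, y is the line along which they close (so a half turn about z gives the same grasp; the last joint's range is limited). The gripper opens to 92 mm and grips with 3 to 60 N. Pads are 19 mm wide; open, the fingers measure 130 mm over their backs; the gripper's body (75 mm by 190 mm) begins 47 mm behind the grasp point.
Start: joints at [-1.256, 0.342, 1.524, -0, 1.275, -0.146], TCP at [0.233, -0.47, 0.227] pointing down, gripper open.
Joint ranges: [-2.53, 2.53], [-0.77, 2.02], [0.04, 2.7], [-1, 4.14], [0.28, 2.66], [-3.11, 3.11]. Speed limits (rad/s): [2.57, 2.57, 3.14, 3.14, 3.14, 3.14].

### API

Orientations are given as a rotation vector (axis times angle).
In Python, from cell import robot, viewer, workorder gives the robot as it stands.
- The arm moves only by the tool step_arm, never from a script. Its argument "commands" is a list of rows, each an object of numbers: "dx", "dy", "dz": the shift along the tool's x, y, z in units of 75 mm (1.0 is 75 mm); "ax", "ay", "az": the turn, a rotation vector about the tool's x, y, z in units of 0.1 rad (1.0 is 0.1 rad). A call has 1 to 5 rows; each row shifts and turns the commanded pose from where the row before left it, along the tool's axes as they then stand; what a row does not reach is not made up. A row lasts 1/8 s, in which the tool goes at most 62.5 mm and 10.7 degrees, less where a joint would pass 70% of its speed; a pose out of reach is approached as far as the arm can. A call with a number of a shift or a turn outside -1 to 1 is refused whole. A call with a gripper value outside its range is refused whole. "gripper" is the closure, from -1 (fully open) to 1 (shut), set as the call begins (left out, the last holds). The fingers move at their own pace and stop on an object; "force" is the grip in N (left out, the last holds). Time passes only in rows, so rows that do not move let the fingers close. It gives the time, the measured TCP pose, the force, the opening and the grip force at its end, in the units of the state.
- robot.observe(): the state, without advancing time (a new reading comes with each control period).
- viewer.camera(name): name is "scene" or "top"; returns the picture (420x560x3 uint8, red, green, blue); there is no depth.
- viewer.get_calibration(name): a dict with "camera_matrix" (3x3 intrinsics, pixels), "R" (3x3) and "t" (3): a world point X has camera coordinates R X + t. Camera axes: x right, y down, z forward; pixel columns grow to the right and rows downward; lengths in m; the calibration is good to about 2 mm. A picture is of the moment at which its call begins. get_calibration takes no time and is no camera call.
- workorder.job_done(): hands the job in; it is judged then, once.
The state is a dict: "time": time; "q": joint angles; "qvel": joint speeds; "effort": joint torques, N m; "eef_pos": TCP position; "ee_rot": TCP orientation; "contact_force": force on the tool from outside, world axes, zero at the start; "torque": the same for the moment, N m; "opening": finger opening in m; "grip_force": force on a finger pad.
Only numpy, scipy, OpenCV 4.12 (cv2) and the standard library are available. Lean on these libraries where they do the work, as an engineer would, in place of code of your own. Each camera call takes 0.05 s, during which the arm holds its last target. There are 200 camera calls.

## Working session

There is one attempt and no reset: what is moved stays moved. The work goes in short steps, Python scripts to look and compute and a tool call to move; the robot and the scene stay as the last step left them, time stands still between calls to the robot, and variables do not carry over. Pictures are saved under pics/ and viewed, at most 10 in all, crops included, and the job is handed in when it is done.

Besides the shell and the picture viewer there is one more tool, called after "Emit:" by a JSON object that holds its "api" and its "payload". step_arm: Moves the arm, as the interface text tells. Shifts and turns lie within -1 to 1; 1 stands for 75 mm of shift or 0.1 rad of turn. Its arguments: {"type":"object","properties":{"commands":{"type":"array","items":{"type":"object","properties":{"dx":{"type":"number"},"dy":{"type":"number"},"dz":{"type":"number"},"ax":{"type":"number"},"ay":{"type":"number"},"az":{"type":"number"}}}},"gripper":{"type":"number"},"force":{"type":"number"}},"required":["commands"]}

```bash
mkdir -p pics; python3 - <<'E'
from cell import robot, viewer
import cv2,numpy as np
for n in ("scene","top"):
    im=viewer.camera(n); np.save(f"pics/{n}0.npy",im)
    cv2.imwrite(f"pics/{n}0.png",cv2.resize(im[:,:,::-1],(784,588),interpolation=cv2.INTER_CUBIC))
    c=viewer.get_calibration(n); print(n,c["camera_matrix"],c["R"],c["t"])
print(robot.observe())
E
```

```text
scene [[425.85788075   0.         279.60515805]
 [  0.         425.85788075 207.41610126]
 [  0.           0.           1.        ]] [[-0.48002309  0.87725191 -0.00263094]
 [ 0.59326977  0.32241886 -0.7376158 ]
 [-0.6462266  -0.35563347 -0.67521553]] [ 0.34087387 -0.22416422  1.69230281]
top [[500.0847636    0.         275.15317912]
 [  0.         500.0847636  209.31263159]
 [  0.           0.           1.        ]] [[-0.01048215 -0.99989929  0.00956733]
 [-0.99535319  0.00951766 -0.09581987]
 [ 0.09571916 -0.01052727 -0.99535271]] [-0.09440531  0.52895199  1.4408761 ]
{'time': 0.1, 'q': array([-1.25597138e+00,  3.42627446e-01,  1.52485524e+00, -3.61912151e-05,
        1.27538810e+00, -1.45996984e-01]), 'qvel': array([-0.00127532, -0.00194715, -0.00275654, -0.00068828, -0.00185732,
        0.00084908]), 'effort': array([ 2.49306133e-03, -4.32002449e+01, -2.44695014e+01,  7.19764992e-02,
        5.25480928e-02, -3.32218860e-05]), 'eef_pos': array([ 0.23336733, -0.46991268,  0.22615086]), 'ee_rot': array([-3.05732772e+00, -7.17195488e-01,  2.23368134e-04]), 'contact_force': array([ 0.07606621, -0.22639099, -0.39583691]), 'torque': array([ 0.03320936, -0.02359381, -0.00730829]), 'grip_force': 0.0, 'opening': 0.09153372993372343}
```

View pics/scene0.png

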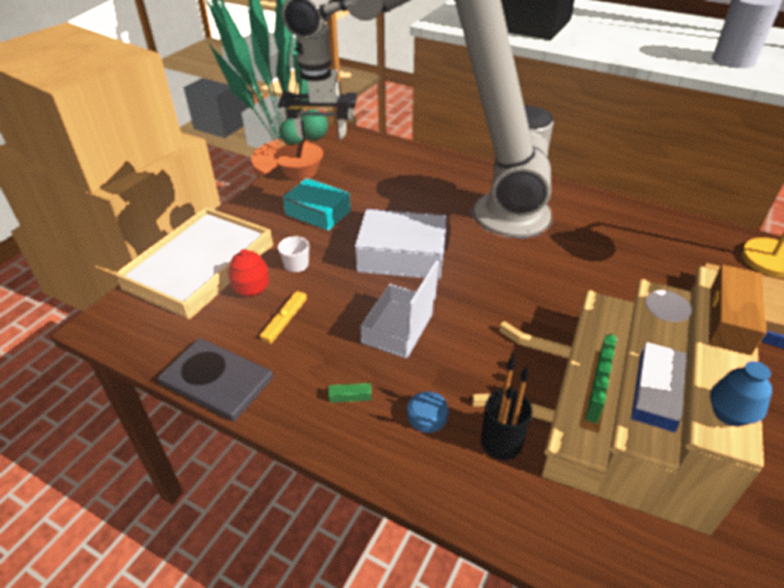

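View pics/top0.png

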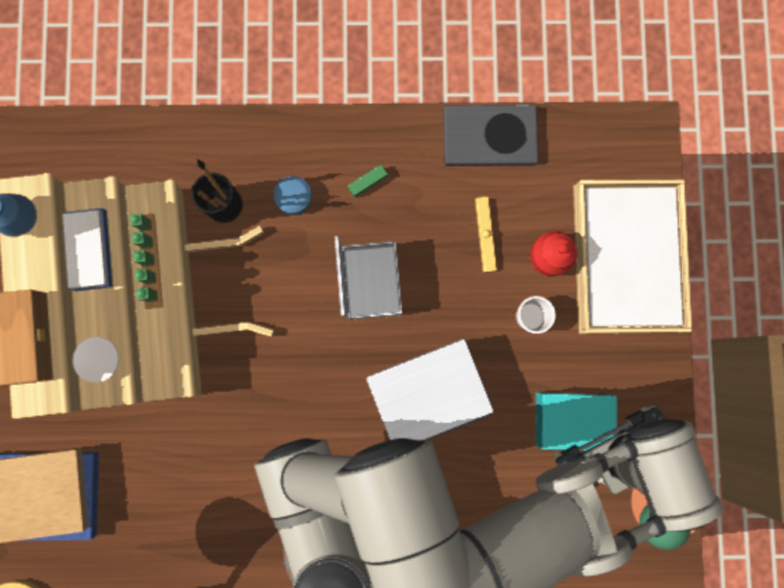

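The scene view shows the open grey box at about (400,315), with its lid upright. The white box beside it is larger and is the decoy. The berth rails are at (530,340) and (510,400). In the top view the box is at (370,280) and the rails run from (190,245) to (262,235) and from (195,330) to (270,330). The way in is world +y. I'll enlarge both views to pick edges.

```bash
python3 - <<'E'
import cv2,numpy as np
t=np.load("pics/top0.npy")[:,:,::-1];s=np.load("pics/scene0.npy")[:,:,::-1]
cv2.imwrite("pics/topc.png",cv2.resize(t[115:265,110:300],None,fx=4,fy=4,interpolation=cv2.INTER_CUBIC))
cv2.imwrite("pics/scenec.png",cv2.resize(s[180:310,250:430],None,fx=4.4,fy=4.4,interpolation=cv2.INTER_CUBIC))
E
```

```text
(no output)
```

View pics/topc.png

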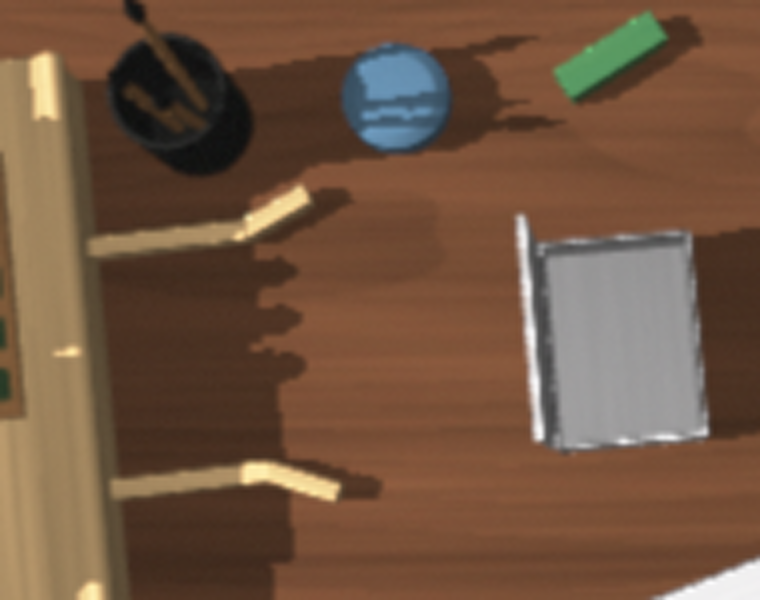

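View pics/scenec.png

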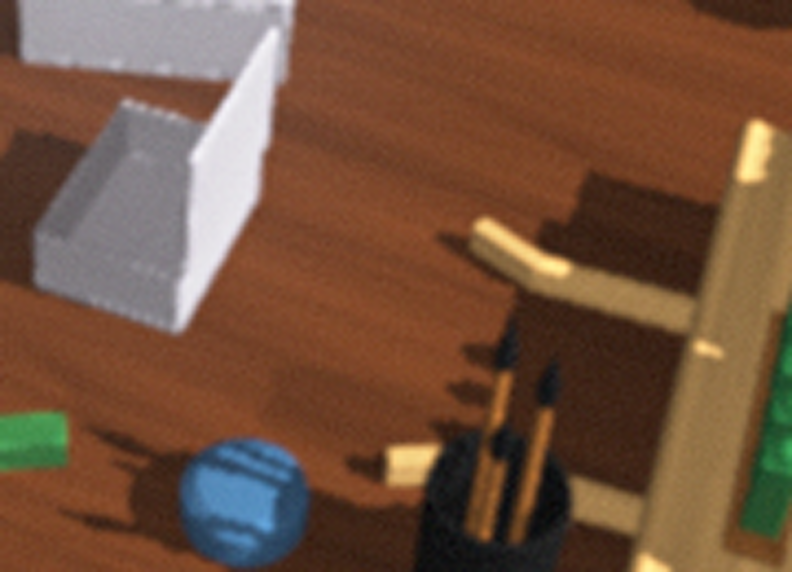

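The top crop (4x, offset 110,115) shows the rim corners at (689,232), (708,438), (553,450) and (538,242), and the lid edge at (521,215)–(540,440). Rail centre lines run (92,245)–(240,231) and (114,489)–(245,474). In the scene crop the lid's free corners are at (190,160) and (278,30), and the front rim corners at (35,235) and (125,102).

```bash
cat > h.py <<'E'
from cell import robot, viewer
import cv2,numpy as np
def ray(n,uv):
    c=viewer.get_calibration(n); R=c["R"];K=c["camera_matrix"]
    return -R.T@c["t"], R.T@np.linalg.solve(K,[uv[0],uv[1],1])
def onz(n,uv,z):
    o,d=ray(n,uv); return o+d*(z-o[2])/d[2]
def tri(a,b):
    o1,d1=ray("top",a);o2,d2=ray("scene",b)
    s,*_=np.linalg.lstsq(np.c_[d1,-d2],o2-o1,rcond=None)
    p,q=o1+s[0]*d1,o2+s[1]*d2
    return (p+q)/2,np.linalg.norm(p-q)
T=lambda c:(110+(c[0]+.5)/4-.5,115+(c[1]+.5)/4-.5)
S=lambda c:(250+(c[0]+.5)/4.4-.5,180+(c[1]+.5)/4.4-.5)
E
python3 - <<'E'
from h import *
np.set_printoptions(precision=4,suppress=True)
for n,a,b in [("lidfar",(521,215),(190,160)),("lidnear",(540,440),(278,30)),("frontfar",(689,232),(35,235)),("frontnear",(708,438),(125,102)),
  ("flare lo tip",(338,490),(480,222)),("flare hi tip",(303,188),(388,452)),("knee lo",(245,466),(568,268)),("rail lo@shelf",(114,482),(690,300))]:
    print(n,*tri(T(a),S(b)))
for n,a,z in [("rimFF",(689,232),.055),("rimFN",(708,438),.055),("rimHN",(553,450),.055),("rimHF",(538,242),.055),
 ("hi shelf",(92,245),.024),("hi knee",(240,231),.024),("lo shelf",(114,489),.024),("lo knee",(245,474),.024),("steptop far",(66,62),.085),("steptop near",(105,590),.085)]:
    print(n,onz("top",T(a),z))
# bystanders
E
```

```text
lidfar [ 0.6253 -0.0047  0.1648] 0.0007545357994813975
lidnear [ 0.4747 -0.0156  0.157 ] 0.002443457514685233
frontfar [ 0.6326 -0.1195  0.0473] 0.0015600571741446055
frontnear [ 0.4823 -0.1313  0.0472] 0.0016600897972579352
flare lo tip [0.4486 0.139  0.0212] 0.0024040008861845063
flare hi tip [0.6721 0.1637 0.0263] 0.0006208295098104845
knee lo [0.4661 0.208  0.0248] 0.005971917186300401
rail lo@shelf [0.4569 0.2963 0.0298] 0.005264788732394031
rimFF [ 0.6317 -0.12    0.055 ]
rimFN [ 0.4822 -0.1318  0.055 ]
rimHN [ 0.4747 -0.0208  0.055 ]
rimHF [ 0.6253 -0.0107  0.055 ]
hi shelf [0.6312 0.3194 0.024 ]
hi knee [0.6407 0.2106 0.024 ]
lo shelf [0.4513 0.3004 0.024 ]
lo knee [0.4613 0.2052 0.024 ]
steptop far [0.753  0.3232 0.085 ]
steptop near [0.3786 0.2894 0.085 ]
```

The box is at about (0.553,-0.071) and yawed about 0.075 rad from +y. The shelf axis is yawed about 0.09, and home is at about (0.546,0.258). The measured heights fit: lid edge 0.16, rim about 0.05, rails 0.024. Next I turn the tool, rise, and check clearances.

Emit:
{"api": "step_arm", "payload": {"commands": [{"az":-1,"dz":-0.1},{"az":-1,"dz":-0.1},{"az":-1,"dz":-0.1},{"az":-1,"dz":-0.1},{"az":-1}], "gripper": 1}}

```text
invalid input
```

Emit:
{"api": "step_arm", "payload": {"commands": [{"az":-1},{"az":-1},{"az":-1},{"az":-1},{"az":-1}]}}

```text
invalid input
```

Emit:
{"api": "step_arm", "payload": {"commands": [{"az":-1},{"az":-0.8},{}]}}

```text
invalid input
```

```bash
python3 - <<'E'
from h import *
np.set_printoptions(precision=4,suppress=True)
V=lambda a:(a[0]*560/784,a[1]*560/784)
print("decoy",*[tri(V(a),V(b)) for a,b in [((465,342),(442,212)),((465,342),(360,248)),((367,378),(446,252)),((367,378),(446,214))]])
for z in (.05,.08): print([onz("top",V(a),z) for a in [(465,342),(367,378),(492,412)]])
print("holder",onz("top",T((165,90)),.11),"brush",onz("top",T((130,5)),.22),onz("top",T((205,105)),.2),"dish",onz("top",T((397,97)),.038),"jar",onz("top",V((555,253)),.12),"cup",onz("top",V((536,315)),.06),"pw",onz("top",V((486,235)),.018))
o=robot.observe();print(o["eef_pos"],o["ee_rot"],o["q"],o["contact_force"],o["opening"])
E
```

```text
decoy (array([ 0.3899, -0.1504,  0.2116]), np.float64(0.19059442541277252)) (array([ 0.42  , -0.2541,  0.0652]), np.float64(0.012975695476657154)) (array([ 0.3503, -0.0549,  0.0792]), np.float64(0.01332525367199782)) (array([ 0.3538, -0.0585,  0.1908]), np.float64(0.009568656317616598))
[array([ 0.4233, -0.2619,  0.05  ]), array([ 0.3522, -0.0605,  0.05  ]), array([ 0.281 , -0.3137,  0.05  ])]
[array([ 0.4226, -0.2581,  0.08  ]), array([ 0.353, -0.061,  0.08 ]), array([ 0.2832, -0.3089,  0.08  ])]
holder [0.726  0.2466 0.11  ] brush [0.755  0.2434 0.22  ] [0.6936 0.1987 0.2   ] dish [0.737  0.0934 0.038 ] jar [ 0.5952 -0.4349  0.12  ] cup [ 0.4767 -0.4071  0.06  ] pw [ 0.6506 -0.3154  0.018 ]
[ 0.2334 -0.4699  0.2262] [-3.0573 -0.7172  0.0002] [-1.256   0.3426  1.5249 -0.      1.2754 -0.146 ] [ 0.0761 -0.2264 -0.3958] 0.09153372993372343
```

The calls were refused. I'll retry with every field given.

Emit:
{"api": "step_arm", "payload": {"commands": [{"dx":0,"dy":0,"dz":-0.1,"ax":0,"ay":0,"az":-1},{"dx":0,"dy":0,"dz":-0.1,"ax":0,"ay":0,"az":-1},{"dx":0,"dy":0,"dz":-0.1,"ax":0,"ay":0,"az":-1},{"dx":0,"dy":0,"dz":-0.1,"ax":0,"ay":0,"az":-1},{"dx":0,"dy":0,"dz":0,"ax":0,"ay":0,"az":-1}], "gripper": 1, "force": 20}}

```text
time: 0.72
eef_pos: [0.2335, -0.4703, 0.2569]
ee_rot: [2.783, 1.456, -0.0]
contact_force: [0.5, -0.6, -0.1]
opening: 0.0464
grip_force: 0.0
```

Emit:
{"api": "step_arm", "payload": {"commands": [{"dx":0,"dy":0,"dz":0,"ax":0,"ay":0,"az":-1},{"dx":0,"dy":0,"dz":0,"ax":0,"ay":0,"az":-1},{"dx":0,"dy":0,"dz":0,"ax":0,"ay":0,"az":-1},{"dx":0,"dy":0,"dz":0,"ax":0,"ay":0,"az":-1},{"dx":0,"dy":0,"dz":0,"ax":0,"ay":0,"az":-1}]}}

```text
time: 1.35
eef_pos: [0.2334, -0.47, 0.2563]
ee_rot: [-2.336, -2.099, -0.001]
contact_force: [-1.0, 0.0, 0.1]
opening: 0.0009
grip_force: 0.0
```

Emit:
{"api": "step_arm", "payload": {"commands": [{"dx":0,"dy":0,"dz":0,"ax":0,"ay":0,"az":-1},{"dx":0,"dy":0,"dz":0,"ax":0,"ay":0,"az":-0.9},{"dx":0,"dy":0,"dz":0,"ax":0,"ay":0,"az":0}]}}

```text
time: 1.72
eef_pos: [0.2334, -0.47, 0.2564]
ee_rot: [-2.131, -2.307, -0.001]
contact_force: [0.4, 0.7, -0.2]
opening: 0.0004
grip_force: 0.0
```

Emit:
{"api": "step_arm", "payload": {"commands": [{"dx":0.59,"dy":0.43,"dz":0,"ax":0,"ay":0,"az":0},{"dx":0.59,"dy":0.43,"dz":0,"ax":0,"ay":0,"az":0},{"dx":0.59,"dy":0.43,"dz":0,"ax":0,"ay":0,"az":0},{"dx":0.59,"dy":0.43,"dz":0,"ax":0,"ay":0,"az":0},{"dx":0.59,"dy":0.43,"dz":0,"ax":0,"ay":0,"az":0}]}}

```text
time: 2.35
eef_pos: [0.3771, -0.2352, 0.2567]
ee_rot: [2.134, 2.306, 0.0]
contact_force: [0.3, 0.6, 0.8]
opening: 0.0002
grip_force: 0.0
```

Emit:
{"api": "step_arm", "payload": {"commands": [{"dx":0.59,"dy":0.43,"dz":0,"ax":0,"ay":0,"az":0},{"dx":0.59,"dy":0.43,"dz":0,"ax":0,"ay":0,"az":0},{"dx":0.59,"dy":0.43,"dz":0,"ax":0,"ay":0,"az":0},{"dx":0.59,"dy":0.43,"dz":0,"ax":0,"ay":0,"az":0},{"dx":0.59,"dy":0.43,"dz":0,"ax":0,"ay":0,"az":0}]}}

```text
time: 2.98
eef_pos: [0.5202, -0.0017, 0.2567]
ee_rot: [2.133, 2.306, -0.0]
contact_force: [0.9, 0.1, 0.4]
opening: 0.0003
grip_force: 0.0
```

Emit:
{"api": "step_arm", "payload": {"commands": [{"dx":0.59,"dy":0.43,"dz":0,"ax":0,"ay":0,"az":0},{"dx":0,"dy":0,"dz":0,"ax":0,"ay":0,"az":0},{"dx":0,"dy":0,"dz":0,"ax":0,"ay":0,"az":0}]}}

```text
time: 3.35
eef_pos: [0.5478, 0.0432, 0.2563]
ee_rot: [-2.131, -2.308, 0.002]
contact_force: [-0.5, 0.7, 0.5]
opening: 0.001
grip_force: 0.0
```

Emit:
{"api": "step_arm", "payload": {"commands": [{"dx":0,"dy":0,"dz":0.77,"ax":0,"ay":0,"az":0},{"dx":0,"dy":0,"dz":0.77,"ax":0,"ay":0,"az":0},{"dx":-0.3,"dy":0,"dz":0,"ax":0,"ay":0,"az":0},{"dx":-0.15,"dy":0,"dz":0,"ax":0,"ay":0,"az":0},{"dx":-0.1,"dy":0,"dz":0,"ax":0,"ay":0,"az":0}]}}

```text
time: 3.98
eef_pos: [0.5517, 0.0009, 0.1421]
ee_rot: [2.133, 2.305, 0.001]
contact_force: [-1.0, 0.7, 0.9]
opening: 0.0006
grip_force: 0.5
```

Emit:
{"api": "step_arm", "payload": {"commands": [{"dx":-0.1,"dy":0,"dz":0,"ax":0,"ay":0,"az":0},{"dx":-0.1,"dy":0,"dz":0,"ax":0,"ay":0,"az":0},{"dx":-0.1,"dy":0,"dz":0.02,"ax":0,"ay":0,"az":0}]}}

```text
time: 4.35
eef_pos: [0.5535, -0.0205, 0.1401]
ee_rot: [2.13, 2.308, 0.001]
contact_force: [-1.7, 1.4, 1.4]
opening: 0.0002
grip_force: 0.6
```

Emit:
{"api": "step_arm", "payload": {"commands": [{"dx":-0.155,"dy":0,"dz":0.037,"ax":0,"ay":0,"az":0},{"dx":-0.147,"dy":0,"dz":0.059,"ax":0,"ay":0,"az":0},{"dx":-0.137,"dy":0,"dz":0.079,"ax":0,"ay":0,"az":0},{"dx":-0.125,"dy":0,"dz":0.097,"ax":0,"ay":0,"az":0},{"dx":-0.11,"dy":0,"dz":0.113,"ax":0,"ay":0,"az":0}]}}

```text
time: 4.97
eef_pos: [0.5574, -0.0714, 0.1102]
ee_rot: [2.131, 2.308, -0.0]
contact_force: [-0.5, 0.5, 0.4]
opening: 0.0005
grip_force: 0.5
```

```bash
python3 - <<'E'
from h import *
s=viewer.camera("scene")[180:310,250:430,::-1];t=viewer.camera("top")[115:265,110:300,::-1]
s=cv2.resize(s,(400,300),interpolation=2);t=cv2.resize(t,(380,300),interpolation=2)
cv2.imwrite("pics/m1.png",np.hstack([s,t]))
E
```

```text
(no output)
```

View pics/m1.png

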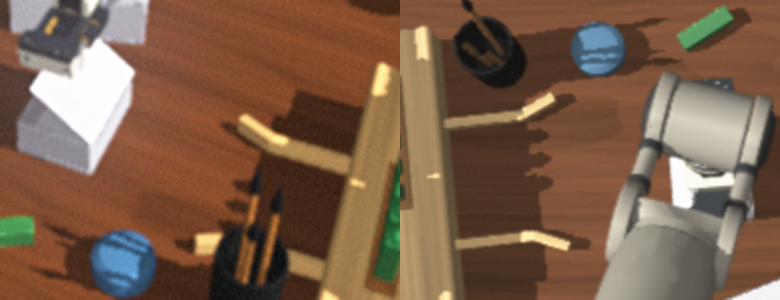

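The scene crop shows the lid about half closed at (80,90) under the fingertips, with the box still in place. I'll continue along the arc.

Emit:
{"api": "step_arm", "payload": {"commands": [{"dx":-0.094,"dy":0,"dz":0.128,"ax":0,"ay":0,"az":0},{"dx":-0.075,"dy":0,"dz":0.14,"ax":0,"ay":0,"az":0},{"dx":-0.055,"dy":0,"dz":0.149,"ax":0,"ay":0,"az":0},{"dx":-0.033,"dy":0,"dz":0.1,"ax":0,"ay":0,"az":0},{"dx":0,"dy":0,"dz":0,"ax":0,"ay":0,"az":0}]}}

```text
time: 5.7
eef_pos: [0.5585, -0.09, 0.0712]
ee_rot: [-2.13, -2.307, 0.001]
contact_force: [0.2, 0.5, -0.2]
opening: 0.0004
grip_force: 0.0
```

Now I press down gently until the force rises.

Emit:
{"api": "step_arm", "payload": {"commands": [{"dx":0,"dy":0,"dz":0.08,"ax":0,"ay":0,"az":0},{"dx":0,"dy":0,"dz":0.05,"ax":0,"ay":0,"az":0},{"dx":0,"dy":0,"dz":0.01,"ax":0,"ay":0,"az":0}]}}

```text
time: 6.08
eef_pos: [0.5588, -0.0898, 0.0614]
ee_rot: [-2.131, -2.309, 0.0]
contact_force: [0.1, 0.6, 0.0]
opening: 0.0004
grip_force: 0.2
```

Emit:
{"api": "step_arm", "payload": {"commands": [{"dx":0,"dy":0,"dz":0.02,"ax":0,"ay":0,"az":0},{"dx":0,"dy":0,"dz":0.02,"ax":0,"ay":0,"az":0},{"dx":0,"dy":0,"dz":0,"ax":0,"ay":0,"az":0}]}}

```text
time: 6.45
eef_pos: [0.559, -0.0898, 0.0606]
ee_rot: [2.13, 2.308, 0.001]
contact_force: [-4.8, 1.6, 15.4]
opening: 0.0005
grip_force: 7.5
```

The lid reads shut, with 15 N of contact at z=0.0606. I lift off, move behind the front face and open the fingers.

Emit:
{"api": "step_arm", "payload": {"commands": [{"dx":0,"dy":0,"dz":-0.5,"ax":0,"ay":0,"az":0},{"dx":0,"dy":0,"dz":-0.5,"ax":0,"ay":0,"az":0},{"dx":-0.7,"dy":0,"dz":0,"ax":0,"ay":0,"az":0},{"dx":-0.6,"dy":0,"dz":0,"ax":0,"ay":0,"az":0},{"dx":0,"dy":0,"dz":0,"ax":0,"ay":0,"az":0}], "gripper": -1}}

```text
time: 7.08
eef_pos: [0.5666, -0.1899, 0.1335]
ee_rot: [2.134, 2.304, -0.0]
contact_force: [-0.2, -0.8, -0.0]
opening: 0.0459
grip_force: 0.0
```

```bash
python3 - <<'E'
from h import *
s=viewer.camera("scene")[180:310,250:430,::-1];t=viewer.camera("top")[115:265,160:310,::-1]
s=cv2.resize(s,(415,300),interpolation=2);t=cv2.resize(t,(300,300),interpolation=2)
cv2.imwrite("pics/m2.png",np.hstack([s,t]))
E
```

```text
(no output)
```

View pics/m2.png

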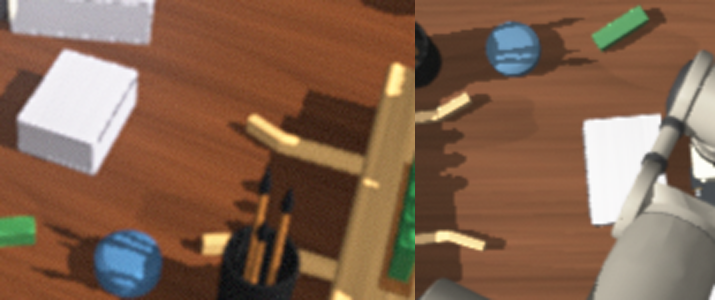

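The lid is shut flat and the box has hardly moved. In the scene half the lid corners are at (18,120), (96,148), (137,70) and (66,50). I'll measure the box's current pose.

```bash
python3 - <<'E'
from h import *
np.set_printoptions(precision=4,suppress=True)
im=viewer.camera("scene"); g=im.astype(int)
m=((g.min(2)>150)&(g.max(2)-g.min(2)<40)).astype(np.uint8); m[:205]=0;m[:, :255]=0;m[:, 315:]=0;m[:200]=0
# lid top = bright near-white
m=cv2.morphologyEx(m,cv2.MORPH_OPEN,np.ones((3,3)))
c=max(cv2.findContours(m,0,1)[0],key=cv2.contourArea);print(cv2.contourArea(c),cv2.boundingRect(c))
q=cv2.approxPolyDP(c,5,True)[:,0];print([ (p,onz("scene",p,.06)) for p in q])
S2=lambda a:(250+a[0]/2.306,180+a[1]/2.306)
P=[onz("scene",S2(a),.06) for a in [(18,120),(96,148),(137,70),(66,50)]]
print(P,"centre",np.mean(P,0))
print([onz("top",(160+(a-415)/2,115+b/2),.06) for a,b in [(584,121),(592,224)]])
E
```

```text
1433.0 (258, 205, 52, 50)
[(array([275, 205], dtype=int32), array([ 0.5084, -0.1271,  0.06  ])), (array([258, 232], dtype=int32), array([ 0.6384, -0.1131,  0.06  ])), (array([288, 242], dtype=int32), array([ 0.6315, -0.0148,  0.06  ])), (array([291, 254], dtype=int32), array([0.6685, 0.0145, 0.06  ])), (array([309, 211], dtype=int32), array([ 0.4818, -0.0188,  0.06  ]))]
[array([ 0.6388, -0.1135,  0.06  ]), array([ 0.634 , -0.0015,  0.06  ]), array([ 0.4784, -0.0189,  0.06  ]), array([ 0.4888, -0.1246,  0.06  ])] centre [ 0.56   -0.0646  0.06  ]
[array([ 0.6234, -0.012 ,  0.06  ]), array([ 0.4747, -0.0228,  0.06  ])]
```

Emit:
{"api": "step_arm", "payload": {"commands": [{"dx":0,"dy":-0.04,"dz":0.3,"ax":0,"ay":0,"az":-0.13},{"dx":0,"dy":0,"dz":0.35,"ax":0,"ay":0,"az":0},{"dx":0,"dy":0,"dz":0.35,"ax":0,"ay":0,"az":0},{"dx":0,"dy":0,"dz":0.36,"ax":0,"ay":0,"az":0},{"dx":0.3,"dy":0.01,"dz":0,"ax":0,"ay":0,"az":0}]}}

```text
time: 7.85
eef_pos: [0.561, -0.1633, 0.0297]
ee_rot: [-2.114, -2.319, 0.002]
contact_force: [0.3, 0.3, -0.4]
opening: 0.0917
grip_force: 0.0
```

Emit:
{"api": "step_arm", "payload": {"commands": [{"dx":0.2,"dy":0.01,"dz":0,"ax":0,"ay":0,"az":0},{"dx":0.1,"dy":0.005,"dz":0,"ax":0,"ay":0,"az":0},{"dx":0.1,"dy":0.005,"dz":0,"ax":0,"ay":0,"az":0},{"dx":0.1,"dy":0.005,"dz":0,"ax":0,"ay":0,"az":0}]}}

```text
time: 8.35
eef_pos: [0.5618, -0.1285, 0.0328]
ee_rot: [2.112, 2.32, -0.0]
contact_force: [0.3, -6.6, 2.4]
opening: 0.0918
grip_force: 3.3
```

Emit:
{"api": "step_arm", "payload": {"commands": [{"dx":0.25,"dy":0.02,"dz":0.01,"ax":0,"ay":0,"az":0},{"dx":0.25,"dy":0.02,"dz":0.01,"ax":0,"ay":0,"az":0},{"dx":0.25,"dy":0.02,"dz":0,"ax":0,"ay":0,"az":0},{"dx":0.25,"dy":0.02,"dz":0,"ax":0,"ay":0,"az":0},{"dx":0.25,"dy":0.02,"dz":0,"ax":0,"ay":0,"az":0}]}}

```text
time: 8.98
eef_pos: [0.5615, -0.0352, 0.0322]
ee_rot: [2.112, 2.317, 0.001]
contact_force: [-0.1, -9.0, 7.7]
opening: 0.0921
grip_force: 5.1
```

```bash
python3 - <<'E'
from h import *
s=viewer.camera("scene")[180:310,250:430,::-1];t=viewer.camera("top")[115:265,110:300,::-1]
cv2.imwrite("pics/m3.png",np.hstack([cv2.resize(s,(415,300),interpolation=2),cv2.resize(t,(380,300),interpolation=2)]))
E
```

```text
(no output)
```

View pics/m3.png

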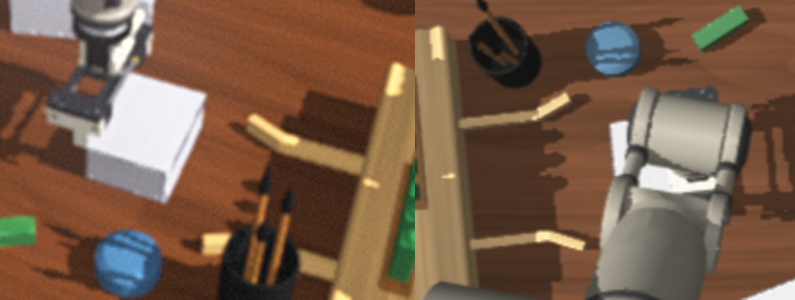

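The box slides straight and the lid is shut. The hinge-side lid corners are at about (206,93) and (168,163) in the scene half, and at (611,123) in the top half.

```bash
python3 - <<'E'
from h import *
np.set_printoptions(precision=4,suppress=True)
S2=lambda a:(250+a[0]/2.306,180+a[1]/2.306)
print([onz("scene",S2(a),.06) for a in [(206,93),(169,165),(88,148)]],onz("top",(110+(611-415)/2,115+123/2),.06))
# scene cross-check of rails/flare
print([onz("scene",S(a),.024) for a in [(480,222),(388,452),(440,447)]])
E
```

```text
[array([0.4752, 0.0819, 0.06  ]), array([0.616 , 0.0915, 0.06  ]), array([ 0.6389, -0.0103,  0.06  ])] [0.6214 0.093  0.06  ]
[array([0.4508, 0.1408, 0.024 ]), array([0.6705, 0.1629, 0.024 ]), array([0.6511, 0.1903, 0.024 ])]
```

Emit:
{"api": "step_arm", "payload": {"commands": [{"dx":0.25,"dy":0.034,"dz":0,"ax":0,"ay":0,"az":0},{"dx":0.25,"dy":0.034,"dz":0,"ax":0,"ay":0,"az":0},{"dx":0.25,"dy":0.034,"dz":0,"ax":0,"ay":0,"az":0},{"dx":0.25,"dy":0.034,"dz":0,"ax":0,"ay":0,"az":0},{"dx":0.25,"dy":0.034,"dz":0,"ax":0,"ay":0,"az":0}]}}

```text
time: 9.7
eef_pos: [0.5642, 0.0598, 0.0309]
ee_rot: [2.114, 2.32, -0.001]
contact_force: [-0.3, -8.9, 6.2]
opening: 0.0919
grip_force: 4.3
```

```bash
python3 - <<'E'
from h import *
s=viewer.camera("scene")[180:310,250:430,::-1];t=viewer.camera("top")[115:265,110:300,::-1]
cv2.imwrite("pics/m4.png",np.hstack([cv2.resize(s,(415,300),interpolation=2),cv2.resize(t,(380,300),interpolation=2)]))
E
```

```text
(no output)
```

View pics/m4.png

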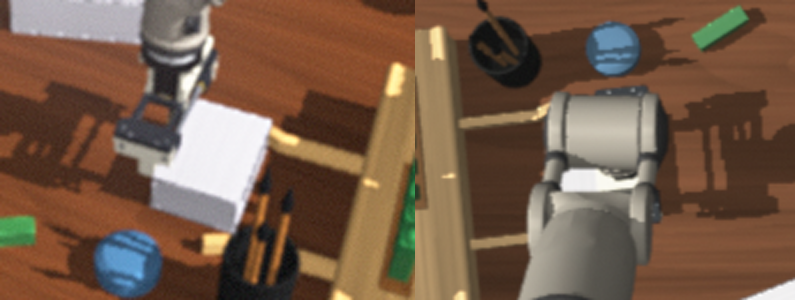

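The box is now entering the mouth between the flares, with its near hinge corner at about (271,119). There is no sign of catching, and force is steady at 9 N. I continue straight along the shelf axis.

Emit:
{"api": "step_arm", "payload": {"commands": [{"dx":0.25,"dy":0.015,"dz":0,"ax":0,"ay":0,"az":0},{"dx":0.25,"dy":0.015,"dz":0,"ax":0,"ay":0,"az":0},{"dx":0.25,"dy":0.01,"dz":0,"ax":0,"ay":0,"az":0},{"dx":0.2,"dy":0,"dz":0,"ax":0,"ay":0,"az":0}]}}

```text
time: 10.3
eef_pos: [0.5601, 0.1314, 0.0302]
ee_rot: [2.115, 2.321, -0.002]
contact_force: [0.7, -7.0, 3.0]
opening: 0.0919
grip_force: 3.4
```

Emit:
{"api": "step_arm", "payload": {"commands": [{"dx":0.15,"dy":0,"dz":0,"ax":0,"ay":0,"az":0},{"dx":0.15,"dy":0,"dz":0,"ax":0,"ay":0,"az":0},{"dx":0.1,"dy":0,"dz":0,"ax":0,"ay":0,"az":0}]}}

```text
time: 10.68
eef_pos: [0.5574, 0.161, 0.0302]
ee_rot: [2.115, 2.321, -0.002]
contact_force: [1.2, -7.4, 3.4]
opening: 0.0917
grip_force: 3.5
```

Emit:
{"api": "step_arm", "payload": {"commands": [{"dx":0.1,"dy":0,"dz":0,"ax":0,"ay":0,"az":0},{"dx":0.1,"dy":0,"dz":0,"ax":0,"ay":0,"az":0},{"dx":0.1,"dy":0,"dz":0,"ax":0,"ay":0,"az":0}]}}

```text
time: 11.05
eef_pos: [0.5554, 0.1831, 0.0302]
ee_rot: [2.116, 2.321, -0.002]
contact_force: [0.8, -6.9, 3.3]
opening: 0.0919
grip_force: 3.5
```

Emit:
{"api": "step_arm", "payload": {"commands": [{"dx":0.06,"dy":0,"dz":0,"ax":0,"ay":0,"az":0},{"dx":0.06,"dy":0,"dz":0,"ax":0,"ay":0,"az":0}]}}

```text
time: 11.3
eef_pos: [0.5547, 0.1917, 0.0302]
ee_rot: [2.114, 2.321, -0.002]
contact_force: [7.1, -22.5, 2.8]
opening: 0.0918
grip_force: 12.1
```

Emit:
{"api": "step_arm", "payload": {"commands": [{"dx":0.02,"dy":0,"dz":0,"ax":0,"ay":0,"az":0},{"dx":0,"dy":0,"dz":0,"ax":0,"ay":0,"az":0}]}}

```text
time: 11.55
eef_pos: [0.5549, 0.1917, 0.0302]
ee_rot: [2.112, 2.321, -0.005]
contact_force: [2.4, -14.4, 4.1]
opening: 0.0916
grip_force: 7.1
```

Emit:
{"api": "step_arm", "payload": {"commands": [{"dx":-0.3,"dy":0,"dz":0,"ax":0,"ay":0,"az":0},{"dx":-0.4,"dy":0,"dz":0,"ax":0,"ay":0,"az":0},{"dx":-0.4,"dy":0,"dz":-0.6,"ax":0,"ay":0,"az":0},{"dx":-0.4,"dy":0,"dz":-0.6,"ax":0,"ay":0,"az":0},{"dx":-0.6,"dy":0,"dz":-0.4,"ax":0,"ay":0,"az":0}]}}

```text
time: 12.18
eef_pos: [0.5689, 0.0376, 0.1519]
ee_rot: [2.114, 2.322, 0.002]
contact_force: [0.5, 0.3, 0.2]
opening: 0.0918
grip_force: 0.0
```

Emit:
{"api": "step_arm", "payload": {"commands": [{"dx":-0.7,"dy":0,"dz":0,"ax":0,"ay":0,"az":0},{"dx":-0.7,"dy":0,"dz":0,"ax":0,"ay":0,"az":0},{"dx":-0.7,"dy":0,"dz":0,"ax":0,"ay":0,"az":0},{"dx":0,"dy":0,"dz":0,"ax":0,"ay":0,"az":0}]}}

```text
time: 12.68
eef_pos: [0.5828, -0.1224, 0.1495]
ee_rot: [-2.122, -2.317, 0.001]
contact_force: [0.2, -0.2, -0.0]
opening: 0.0915
grip_force: 0.0
```

```bash
python3 - <<'E'
from h import *
s=viewer.camera("scene")[180:310,280:410,::-1];t=viewer.camera("top")[125:265,110:250,::-1]
cv2.imwrite("pics/m5.png",np.hstack([cv2.resize(s,(390,390),interpolation=2),cv2.resize(t,(390,390),interpolation=2)]))
E
```

```text
(no output)
```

View pics/m5.png

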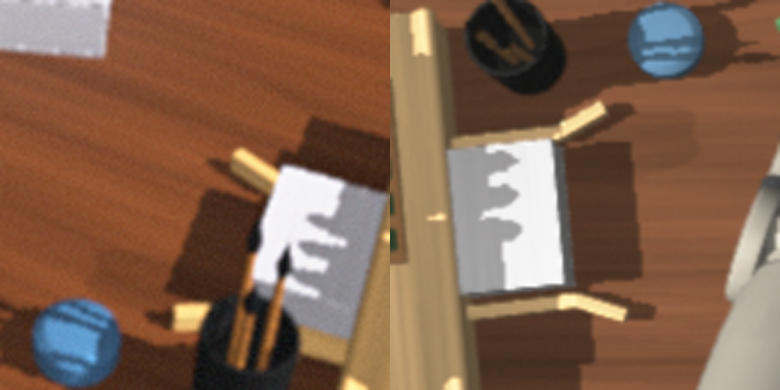

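The box sits between the rails, its hinge edge (450,150)–(463,293) against the step and its front edge at (560,140)–(567,288). I'll check that numerically before handing in.

```bash
python3 - <<'E'
from h import *
np.set_printoptions(precision=4,suppress=True)
k=390/140;U=lambda a:(110+(a[0]-390)/k,125+a[1]/k)
P=[onz("top",U(a),.06) for a in [(450,150),(463,293),(560,140),(567,288)]];print(P,np.mean(P,0))
# gap profile across the step: colours along a row through mid-box
im=viewer.camera("top"); r=int(U((450,250))[1]); print([(c,*im[r,c]) for c in range(128,142)])
a=[onz("top",U(p),.085) for p in [(440,60),(468,370)]];print("step edge",a)
print("foot",[onz("top",U(p),0.) for p in [(453,120),(474,340)]])
E
```

```text
[array([0.6166, 0.3124, 0.06  ]), array([0.4688, 0.2966, 0.06  ]), array([0.626 , 0.1993, 0.06  ]), array([0.4729, 0.1907, 0.06  ])] [0.5461 0.2497 0.06  ]
[(128, np.uint8(171), np.uint8(142), np.uint8(101)), (129, np.uint8(174), np.uint8(145), np.uint8(103)), (130, np.uint8(171), np.uint8(142), np.uint8(101)), (131, np.uint8(158), np.uint8(131), np.uint8(93)), (132, np.uint8(141), np.uint8(119), np.uint8(87)), (133, np.uint8(140), np.uint8(129), np.uint8(117)), (134, np.uint8(160), np.uint8(158), np.uint8(158)), (135, np.uint8(161), np.uint8(161), np.uint8(161)), (136, np.uint8(164), np.uint8(163), np.uint8(163)), (137, np.uint8(163), np.uint8(162), np.uint8(162)), (138, np.uint8(161), np.uint8(160), np.uint8(161)), (139, np.uint8(159), np.uint8(159), np.uint8(159)), (140, np.uint8(161), np.uint8(160), np.uint8(160)), (141, np.uint8(163), np.uint8(161), np.uint8(162))]
step edge [array([0.7054, 0.3172, 0.085 ]), array([0.3904, 0.2837, 0.085 ])]
foot [array([0.6588, 0.3264, 0.    ]), array([0.4222, 0.3002, 0.    ])]
```

```bash
python3 -c "
from cell import workorder
print(workorder.job_done())"
```

```text
the job is handed in; nothing more can be done
None
```

The job is handed in: the lid is shut, and the box was slid straight into the berth until it met a firm stop. The last images show it flush against the lowest step between the rails, and nothing else was touched; the hand-in returned no verdict.

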